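# Sort two finished print blocks into their racks

### The arm

A 7-joint arm with a two-finger parallel gripper is mounted at the origin on the work surface. World frame = base frame: x ahead of the robot, y to its left, z up, the work surface at z = 0. Lengths are in mm, angles in rad, forces in N, time in s.
With the tool pointing down it reaches from about 400 to 875 mm from the base axis. Payload 19.3 kg.
Tool frame: the origin (TCP) lies at the very end of the fingers, on their centre line; the grasp point (between the pads) lies 19 mm behind it (grip_point_offset is the z of the grasp point in the tool frame, in mm); z points along the fingers, y is the line along which they close (so a half turn about z gives the same grasp; the last joint's range is limited). The gripper opens to 85 mm and grips with 20 to 120 N. Pads are 22 mm wide; open, the fingers measure 114 mm over their backs; the gripper's body (76 mm by 85 mm) begins 54 mm behind the grasp point. The pads swing forward as they close: fully open they stand 13 mm farther back than shut.
Start: joints at [1.168, 0.521, -0.036, 1.599, 0.021, 1.021, -0.113], TCP at [204.154, -590.708, 231.291] pointing down, gripper open.
Joint ranges: [-2.91, 2.91], [-0.3, 2.13], [-1.5, 1.42], [0.17, 2.43], [-1.26, 4.41], [0.16, 1.93], [-2.52, 2.52]. Speed limits (rad/s): [1.89, 1.89, 2.39, 2.39, 3.01, 3.01, 3.01].

### API

Orientations are given as a 3x3 rotation matrix whose columns are the frame's x, y, z axes.
In Python, from workcell import movep, movel, goto_joints, open_gripper, clamp, wait, inverse_kinematics, read_state, camera, PlanningError, finish_job, grip_point_offset gives the robot as it stands. Calls block until the motion is done:
- movep(position, orientation): joint-space move of the TCP to a pose.
- movel(position, frame=None, max_speed=150, guard=None): straight line of the TCP; frame=None keeps the orientation; max_speed is the mean speed in mm/s. With guard (N) it stops when the force on the tool has changed by that much, and returns True; else False.
- goto_joints(angles): joint-space move.
- open_gripper() and clamp(): open the fingers fully, or close them until they stop; the grip force is fixed at half the most.
- wait(seconds).
- inverse_kinematics(position, orientation): joint angles nearest the present ones, or None.
- read_state(): the state.
- camera(name): name is "side" or "top"; returns a dict with "image" (400x640x3 uint8, blue, green, red), "range_z" (400x640 float32, mm along the optical axis (not along the pixel's ray), 0 where there is no reading), "fx", "fy", "cx", "cy" (pixels), "cam_to_world" (4x4, takes a point from camera to world coordinates). Camera axes: x right, y up, looking along -z (the intrinsics and any distortion apply to the point x, -y, -z); pixel columns grow to the right and rows downward; lengths in mm; the calibration is good to about 2 mm. A picture is of the moment at which its call begins.
A pose or a line that the arm cannot do raises PlanningError and nothing moves.
- finish_job(): hands the job in; it is judged then, once.
The state is a dict: "time": time; "qpos": joint angles; "qvel": joint speeds; "joint_efforts": joint torques, N m; "eef_pos": TCP position; "tool_rot": TCP orientation; "ft_force": force on the tool from outside, world axes, zero at the start; "torque": the same for the moment, N m; "finger_gap": finger opening in mm; "gripper_force": force on a finger pad.
Only numpy, scipy, OpenCV 4.12 (cv2) and the standard library are available. Lean on these libraries where they do the work, as an engineer would, in place of code of your own. Each camera call takes 0.05 s, during which the arm holds its last target. There are 200 camera calls.

### The job

Two carved print blocks are finished: put each one flat, pattern up, in the empty lane of the rack that already holds a block of its own shape. The rectangular one still sits in the carving nest and must be lifted out by its long sides; stand it on the open bench, let go, and take it again by its two ends, because the lanes have no room for fingers beside a block. Lay the blocks along the lanes and set them down gently rather than dropping them, let go, and leave the stored blocks and everything else on the bench where they are.

Things in the scene. Friction and masses are not known exactly. Their poses are not given: they have to be found in the camera images.
- nest: wooden carving nest fixed to the bench, 130 (x) x 120 (y) x 48 mm, origin under its centre. A cavity 67 (x) x 47 (y) mm, 38 mm deep (floor 10 mm above the bench) holds the rectangular block, lying along the nest's x. A finger channel 38 mm wide (x), as deep, runs through along y, baring the middle of the block's long sides; its ends are walled in
- border_center (a point): rectangular border block of dark wood, 64 x 44 x 40 mm, with three pale carved stripes along it; starts in the nest; point: its centre, half-way up; x along its length, z up. The pale pattern is the top 2 mm. About 0.1 kg
- rosette_center (a point): cross-shaped rosette block of dark wood, 64 x 44 x 40 mm overall: a 64 x 20 mm bar along x crossed by a 36 x 44 mm middle, pale carved rosette on top; starts on the open bench between the racks; point: its centre, half-way up; x along its length, z up. The pale pattern is the top 2 mm. About 0.1 kg
- border_rack: fixed plywood rack, 182 (x) x 128 (y) mm, origin under its centre. Floor 6 mm thick; three 8 mm walls along x, 60 mm high, make two lanes 52 mm wide, 170 mm long, centred at y = -30 and +30 mm; end lips 16 mm high (all from the bench). The lane at y = -30 mm holds a rectangular block, that at +30 mm is empty. The racks swap sides between starts
- border_rack_empty_lane (a point): centre of the floor of the border rack's empty lane, on the floor's surface (6 mm above the bench); x runs along the lane
- rosette_rack: fixed plywood rack, 182 (x) x 128 (y) mm, origin under its centre. Floor 6 mm thick; three 8 mm walls along x, 60 mm high, make two lanes 52 mm wide, 170 mm long, centred at y = -30 and +30 mm; end lips 16 mm high (all from the bench). The lane at y = +30 mm holds a cross-shaped block, that at -30 mm is empty. The racks swap sides between starts
- rosette_rack_empty_lane (a point): centre of the floor of the rosette rack's empty lane, on the floor's surface (6 mm above the bench); x runs along the lane
- stored_border: rectangular block, like the one to be sorted, already stored in the border rack; leave it. Origin at the centre of its underside
- stored_rosette: cross-shaped block already stored in the rosette rack; leave it. Origin at the centre of its underside
- chisel: wood chisel, 190 mm long, 24 mm thick; a bystander, leave it alone. Origin on its underside
- whetstone: grey whetstone 150 x 50 x 25 mm; a bystander, leave it alone. Origin on its underside

How it is judged:
By the outcome, as a careful person would: the job done as asked, in the order asked, and still so for the second after the job is handed in, with the robot touching nothing.
It also fails if it takes over 72 s, if anything falls off the work surface, if the arm or the gripper's body presses on something with over 40 N, if the wrist force passes 120 N, or if a joint passes its speed limit or range.

## Working session

There is one attempt and no reset: what is moved stays moved. The work goes in short steps, each a Python script; the robot and the scene stay as the last script left them, time stands still between calls to the robot, and variables do not carry over. Pictures are saved under pics/ and viewed, at most 10 in all, crops included, and the job is handed in when it is done.

```bash
mkdir -p pics; ls; python3 - <<'E'
from workcell import *
import cv2,numpy as np
for n in("top","side"):
    c=camera(n); cv2.imwrite(f"pics/{n}0.png",c["image"]); np.savez(f"{n}0.npz",**c)
    print(n,c["fx"],c["fy"],c["cx"],c["cy"],c.keys()); print(np.round(c["cam_to_world"],3))
s=read_state(); print(s["time"],s["eef_pos"],s["tool_rot"],s["finger_gap"],grip_point_offset)
E
```

```text
pics
top 377.133045207024 377.133045207024 315.8003944231229 198.73513555259956 dict_keys(['image', 'range_z', 'fx', 'fy', 'cx', 'cy', 'cam_to_world'])
[[ 1.500000e-02  9.900000e-01 -1.430000e-01  4.396670e+02]
 [-1.000000e+00  1.800000e-02  2.300000e-02  7.219000e+00]
 [ 2.500000e-02  1.420000e-01  9.890000e-01  1.210464e+03]
 [ 0.000000e+00  0.000000e+00  0.000000e+00  1.000000e+00]]
side 396.6804969888417 396.6804969888417 324.5418187337387 202.65583905097748 dict_keys(['image', 'range_z', 'fx', 'fy', 'cx', 'cy', 'cam_to_world'])
[[-9.99000e-01  4.00000e-02 -3.50000e-02  5.62807e+02]
 [-5.00000e-02 -5.24000e-01  8.51000e-01  9.20793e+02]
 [ 1.60000e-02  8.51000e-01  5.25000e-01  6.36309e+02]
 [ 0.00000e+00  0.00000e+00  0.00000e+00  1.00000e+00]]
0.1 [ 204.05747863 -590.42290927  230.78697761] [[ 9.45142686e-01  3.26657533e-01 -3.99215504e-04]
 [ 3.26657771e-01 -9.45142192e-01  9.68245423e-04]
 [-6.10307555e-05 -1.04553693e-03 -9.99999452e-01]] 85.4378045187216 -18.700000000000003
```

View pics/top0.png

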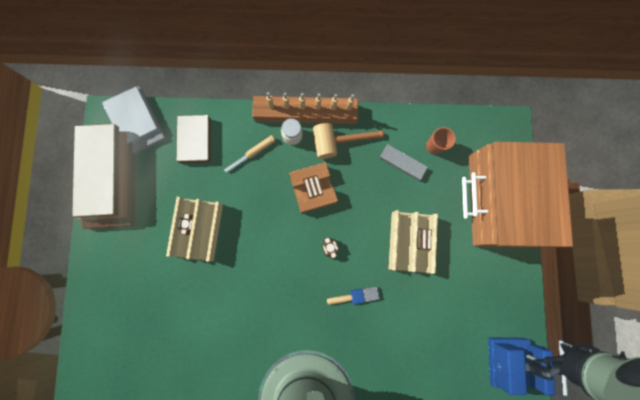

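View pics/side0.png

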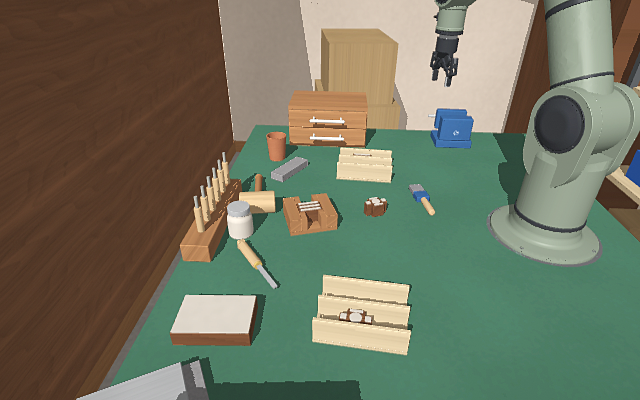

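The top view has the nest at (313,187), the rosette at (331,247), the rosette rack at left (193,230) with its empty lane on the right, and the border rack at right (414,243) with its empty lane on the left. The chisel, whetstone and brush are clear of these.

```bash
python3 - <<'E'
import cv2,numpy as np
t=cv2.imread("pics/top0.png");s=cv2.imread("pics/side0.png")
def cr(im,u,v,w,h,W,H):return cv2.resize(im[v:v+h,u:u+w],(W,H),interpolation=cv2.INTER_CUBIC)
a=np.hstack([cr(t,285,160,64,48,400,300),cr(t,158,190,64,75,256,300)[:, :],cr(t,384,200,60,75,144*1,300)[:, :]])
b=np.hstack([cr(s,275,185,64,48,400,300),cr(s,300,270,120,90,400,300)])
a=np.hstack([cr(t,285,160,64,48,400,300),cr(t,160,194,64,76,200,300),cr(t,384,200,64,76,200,300)])
cv2.imwrite("pics/crops.png",np.vstack([a,b]))
E
```

```text
(no output)
```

View pics/crops.png

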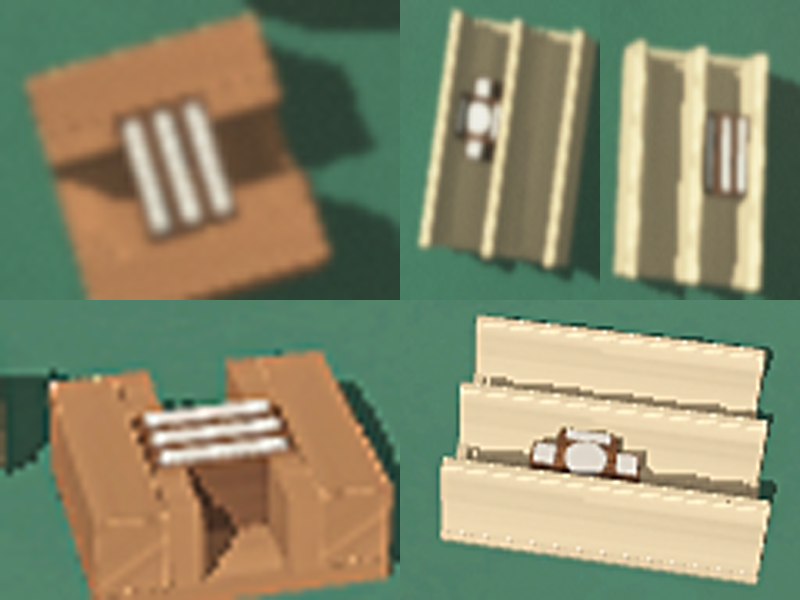

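The nest channel runs between the long sides at about (313,187) in the top view, and its end walls look low. Both empty lanes are confirmed. Next I measure.

```bash
cat > h.py <<'E'
import cv2,numpy as np
def ray(c,uv,z):
    "pixels -> world points on the plane z"
    uv=np.asarray(uv,float).reshape(-1,2);T=c["cam_to_world"]
    d=np.c_[(uv[:,0]-c["cx"])/c["fx"],-(uv[:,1]-c["cy"])/c["fy"],-np.ones(len(uv))]@T[:3,:3].T
    return (T[:3,3]+d*((z-T[2,3])/d[:,2])[:,None])
def cloud(c):
    v,u=np.mgrid[:400,:640];r=c["range_z"];T=c["cam_to_world"]
    p=np.stack([(u-c["cx"])/c["fx"]*r,-(v-c["cy"])/c["fy"]*r,-r],-1)
    P=p@T[:3,:3].T+T[:3,3]; P[r<=0]=np.nan
    return P
def rect(p):
    (cx,cy),(w,h),a=cv2.minAreaRect(np.float32(p[:,:2]))
    if w<h: w,h,a=h,w,a+90
    return [round(float(x),1) for x in(cx,cy,w,h,(a+90)%180-90)]
def white(c,P,xy,rad,z):
    "pale pattern of a block near xy: rect, and mean, of the pixels cast on plane z"
    im=c["image"].astype(int); m=(im.min(2)>140)&(im.max(2)-im.min(2)<45)
    v,u=np.nonzero(m); q=ray(c,np.c_[u,v],z)
    q=q[np.hypot(q[:,0]-xy[0],q[:,1]-xy[1])<rad]
    e=np.linalg.eigh(np.cov(q[:,:2].T))[1][:,1]
    return rect(q),q[:,:2].mean(0).round(1),len(q),round(float(np.degrees(np.arctan(e[1]/e[0]))),1)
E
python3 - <<'E'
from h import *
C={n:dict(np.load(f"{n}0.npz")) for n in("top","side")}
t=C["top"]
g={k:ray(t,uv,z)[0,:2] for k,uv,z in[("border",(313,186),50),("ros",(331,247),40),("Rr",(193,230),60),("Br",(414,243),60),("sr",(186,225),46),("sb",(425,240),46)]}
for n,c in C.items():
    P=cloud(c);print(n,"bench z",np.nanmedian(P[330:340,200:240,2]) if n=="top" else np.nanmedian(P[250:260,400:450,2]))
    for k,z in[("border",50),("ros",40),("sr",46),("sb",46)]: print(" ",k,white(c,P,g[k],45,z))
    for k in("Rr","Br"):
        m=(np.hypot(P[...,0]-g[k][0],P[...,1]-g[k][1])<125)&(abs(P[...,2]-60)<6)
        v,u=np.nonzero(m); q=ray(c,np.c_[u,v],60); print(" ",k,rect(q),len(q),np.nanmedian(P[m][:,2]).round(1))
    m=(np.hypot(P[...,0]-g["border"][0],P[...,1]-g["border"][1])<100)&(abs(P[...,2]-48)<6)
    v,u=np.nonzero(m);q=ray(c,np.c_[u,v],48);print("  nest",rect(q),len(q))
    # channel profile in block frame
    b=white(c,P,g["border"],45,50);a=np.radians(b[3]);d=P[...,:2]-np.array(b[0][:2])
    x=d@[np.cos(a),np.sin(a)];y=d@[-np.sin(a),np.cos(a)]
    for yy in range(-75,76,5):
        s=(abs(x)<14)&(abs(y-yy)<2.5)
        if s.any(): print((yy,*np.percentile(P[s][:,2],[10,50,90]).round()),end=" ")
    print()
E
```

```text
top bench z -0.25217565079083215
  border ([646.9, -10.0, 54.7, 39.9, 17.5], array([646.6, -10.2]), 135, 15.6)
  ros ([458.2, -65.2, 52.6, 41.8, 57.3], array([458.6, -65.4]), 134, 23.0)
  sr ([521.4, 385.9, 52.1, 50.7, -59.8], array([523.8, 378.1]), 112, -5.4)
  sb ([484.5, -353.9, 61.8, 53.3, 8.5], array([ 488.3, -364.3]), 112, 4.7)
  Rr [509.3, 352.6, 180.9, 129.5, -6.0] 548 59.1
  Br [480.7, -322.3, 181.0, 129.3, -4.2] 552 59.6
  nest [646.6, -9.0, 130.0, 119.9, 17.5] 1261
(-75, np.float64(-3.0), np.float64(1.0), np.float64(2.0)) (-70, np.float64(-4.0), np.float64(0.0), np.float64(2.0)) (-65, np.float64(-2.0), np.float64(0.0), np.float64(2.0)) (-60, np.float64(-2.0), np.float64(5.0), np.float64(10.0)) (-55, np.float64(6.0), np.float64(10.0), np.float64(13.0)) (-50, np.float64(9.0), np.float64(11.0), np.float64(12.0)) (-45, np.float64(7.0), np.float64(9.0), np.float64(10.0)) (-40, np.float64(7.0), np.float64(9.0), np.float64(12.0)) (-35, np.float64(8.0), np.float64(10.0), np.float64(12.0)) (-30, np.float64(8.0), np.float64(10.0), np.float64(13.0)) (-25, np.float64(8.0), np.float64(
[... 2143 characters left out ...]
0)) (20, np.float64(15.0), np.float64(34.0), np.float64(50.0)) (25, np.float64(13.0), np.float64(31.0), np.float64(47.0)) (30, np.float64(10.0), np.float64(11.0), np.float64(13.0)) (35, np.float64(10.0), np.float64(12.0), np.float64(13.0)) (40, np.float64(10.0), np.float64(11.0), np.float64(13.0)) (45, np.float64(10.0), np.float64(12.0), np.float64(12.0)) (50, np.float64(10.0), np.float64(11.0), np.float64(12.0)) (55, np.float64(3.0), np.float64(12.0), np.float64(13.0)) (60, np.float64(1.0), np.float64(7.0), np.float64(11.0)) (65, np.float64(-0.0), np.float64(1.0), np.float64(6.0)) (70, np.float64(1.0), np.float64(1.0), np.float64(3.0)) (75, np.float64(0.0), np.float64(1.0), np.float64(2.0))
```

```bash
cat >> h.py <<'E'
from workcell import *
def R(deg):
    a=np.radians(deg);c,s=np.cos(a),np.sin(a)
    return np.array([[-s,c,0],[c,s,0],[0,0,-1.]])
def best(p,deg):
    "closing direction deg or deg+180, whichever keeps the joints central / near"
    o=[]
    for d in(deg,deg+180):
        q=inverse_kinematics(p,R(d))
        if q is not None:o.append((abs(np.array(q)-read_state()["qpos"]).sum()+max(0,abs(q[6])-1.8)*5,d))
    return min(o)[1]
def go(x,y,z,deg):
    d=best([x,y,z],deg);movep([x,y,z],R(d));return d
def st(msg=""):
    s=read_state();print(msg,"t%.1f"%s["time"],s["eef_pos"].round(1),"gap %.1f"%s["finger_gap"],"F",np.round(s["ft_force"],1),"q7 %.2f"%s["qpos"][6],flush=True)
E
python3 - <<'E'
from h import *
C={n:dict(np.load(f"{n}0.npz")) for n in("top","side")}
for n,c in C.items():
    P=cloud(c);m=(np.hypot(P[...,0]-457,P[...,1]+66)<50)&(P[...,2]>28)&(P[...,2]<46)
    v,u=np.nonzero(m);q=ray(c,np.c_[u,v],40)[:,:2];w=np.linalg.eigh(np.cov(q.T))
    e=w[1][:,1];print(n,"ros",len(q),q.mean(0),np.degrees(np.arctan(e[1]/e[0])),w[0]**.5)
st()
go(420,-200,300,107.5); st()
go(645.3,-10,130,107.5); st("hover")
movel([645.3,-10,75],max_speed=100)
g=movel([645.3,-10,14],max_speed=50,guard=6);st(f"down {g}")
cv2.imwrite("pics/a1.png",np.vstack([cv2.resize(camera(n)["image"][s],(600,300),interpolation=cv2.INTER_CUBIC) for n,s in(("top",np.s_[140:240,220:420]),("side",np.s_[140:260,190:430]))]))
E
```

```text
top ros 224 [458.29675769 -64.66593107] 24.84947044406826 [11.44057475 15.76778106]
side ros 213 [457.34944682 -56.09522128] 43.698672051021816 [14.84138852 18.45230682]
 t0.1 [ 204.1 -590.4  230.8] gap 85.4 F [0.1 0.1 0.3] q7 -0.11
 t1.8 [ 419.8 -200.9  299.8] gap 85.6 F [-0.9  0.5  0.1] q7 -1.00
hover t3.0 [645.3 -11.6 130.8] gap 85.3 F [-1.3  0.1  0.3] q7 -1.57
down False t5.1 [645.5 -10.   14.3] gap 85.2 F [0.2 0.6 0.4] q7 -1.62
```

View pics/a1.png

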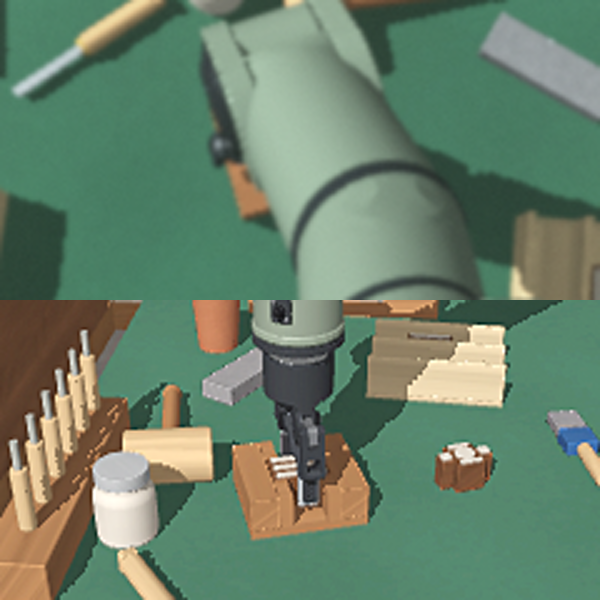

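The near finger is in the channel at about (310,490) and clear of the walls, with the striped block between the fingers. I'll clamp and lift.

```bash
python3 - <<'E'
from h import *
clamp();st("clamped");print(read_state()["gripper_force"])
movel([645.3,-10,60],max_speed=50);st("lift")
movel([645.3,-10,140],max_speed=120)
d=go(550,-160,140,85.8);st(f"over bench {d}")
movel([550,-160,30],max_speed=120)
g=movel([550,-160,2],max_speed=20,guard=4);st(f"down {g}")
cv2.imwrite("pics/a2.png",cv2.resize(camera("side")["image"][140:260,190:430],(800,400),interpolation=cv2.INTER_CUBIC))
E
```

```text
clamped t5.7 [645.5 -10.   14.3] gap 43.6 F [-0.2 -1.1  5.7] q7 -1.62
61.496604681015015
lift t6.7 [645.1 -10.   59.7] gap 43.6 F [ 0.   0.4 -1.4] q7 -1.60
over bench 265.8 t8.3 [ 549.8 -160.1  139.7] gap 43.1 F [ 0.5  0.3 -1.9] q7 -1.64
down True t10.5 [ 549.9 -160.     4.2] gap 43.5 F [-0.7  0.3  8.9] q7 -1.71
```

View pics/a2.png

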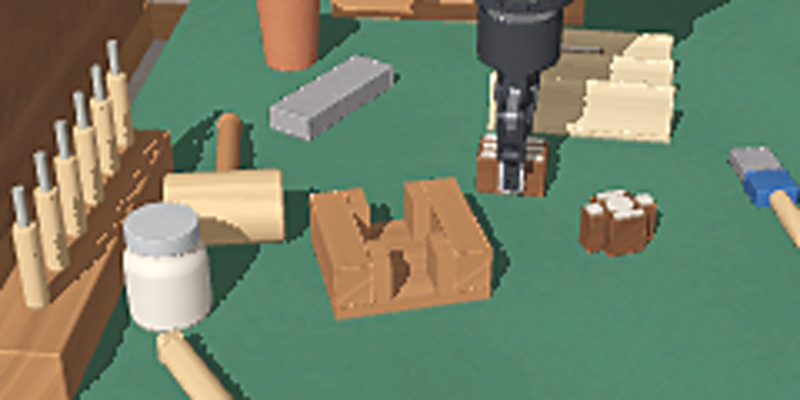

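The block stands on the bench at (515,165), upright. I'll release, move clear, and use the block's known position to get the camera-to-robot offset.

```bash
python3 - <<'E'
from h import *
open_gripper();st("open")
movel([550,-160,120],max_speed=120)
go(420,200,250,90);st("aside")
im=[]
for n in("top","side"):
    c=camera(n);np.savez(f"{n}1.npz",**c);P=cloud(c)
    print(n,"border",white(c,P,(550,-160),45,40),"ros",white(c,P,(457,-66),45,40))
    m=(np.hypot(P[...,0]-550,P[...,1]+160)<50)&(P[...,2]>34)&(P[...,2]<46)
    v,u=np.nonzero(m);print("  depth",rect(ray(c,np.c_[u,v],40)))
    m=(np.hypot(P[...,0]-480,P[...,1]+321)<125)&(abs(P[...,2]-60)<6)
    v,u=np.nonzero(m);print("  Br",rect(ray(c,np.c_[u,v],60)))
    im.append(c["image"])
cv2.imwrite("pics/a3.png",cv2.resize(im[0][150:300,300:460],(640,600),interpolation=cv2.INTER_CUBIC))
E
```

```text
open t11.1 [ 549.4 -159.8    3.6] gap 85.3 F [ 0.5 -0.   0. ] q7 -1.71
aside t14.1 [420.2 199.6 249.7] gap 85.5 F [ 0.2 -0.4  0.3] q7 0.46
top border ([551.1, -160.5, 55.4, 39.4, -5.2], array([ 550.6, -160.1]), 136, -7.2) ros ([458.5, -65.3, 53.2, 41.1, 55.5], array([458.8, -65.3]), 131, 23.1)
  depth [550.7, -158.9, 63.0, 43.9, -0.3]
  Br [480.6, -322.2, 180.6, 129.8, -4.5]
side border ([548.5, -168.3, 55.3, 55.2, -4.7], array([ 548.5, -163.9]), 90, 8.9) ros ([455.4, -68.4, 49.1, 48.3, -19.5], array([455.8, -68.2]), 93, 26.6)
  depth [549.0, -155.4, 64.0, 56.8, -4.0]
  Br [478.7, -318.8, 181.2, 148.8, -3.9]
```

View pics/a3.png

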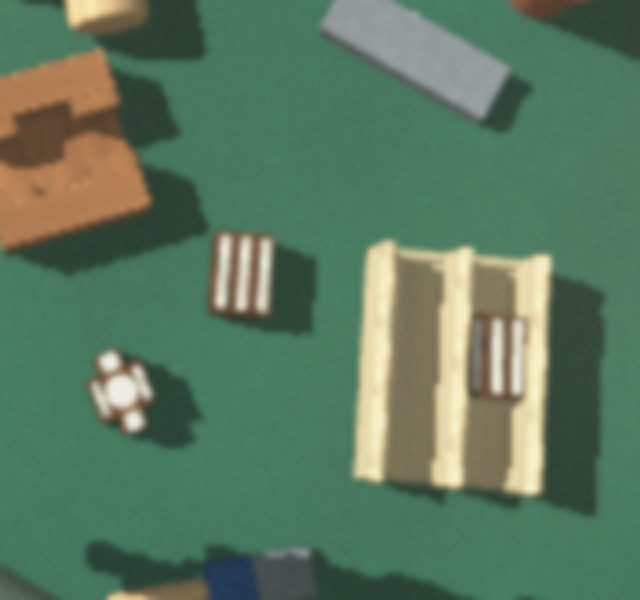

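The top view agrees with the block's known position to within 0.5 mm, with the border block at (242,275), the rosette at (120,392) and the empty lane at (410,370) in the crop. Next I regrasp by the ends and place it.

```bash
cat > place.py <<'E'
from h import *
def take(x,y,deg,z=4):
    d=go(x,y,110,deg);movel([x,y,z],max_speed=80,guard=8);st(f"at block {d}")
    clamp();st("clamped");movel([x,y,z+40],max_speed=80);movel([x,y,130],max_speed=120)
def put(x,y,deg,z=4):
    d=go(x,y,130,deg);st(f"over lane {d}")
    movel([x,y,72],R(d),max_speed=80)
    g=movel([x,y,6+z+5],max_speed=50,guard=5)
    if g: st("EARLY");return False
    g=movel([x,y,6+z-3],max_speed=15,guard=4);st(f"down {g}")
    return True
E
python3 - <<'E'
from place import *
take(550,-160,-4.2)
print(put(482.9,-293,-4.2))
cv2.imwrite("pics/a4.png",cv2.resize(camera("side")["image"][100:220,300:460],(800,600),interpolation=cv2.INTER_CUBIC))
E
```

```text
at block -4.2 t17.2 [ 550.3 -160.1    4.5] gap 85.3 F [ 0.1 -0.6 -0.4] q7 -0.51
clamped t17.5 [ 550.2 -160.1    4.6] gap 62.9 F [-1.9  0.4  8.4] q7 -0.51
over lane -4.2 t19.7 [ 482.4 -293.3  129.5] gap 62.9 F [-0.1  0.5 -1.3] q7 -0.12
down True t22.2 [ 483.  -293.1   10.5] gap 63.6 F [-2.1  0.9 12.7] q7 -0.25
True
```

View pics/a4.png

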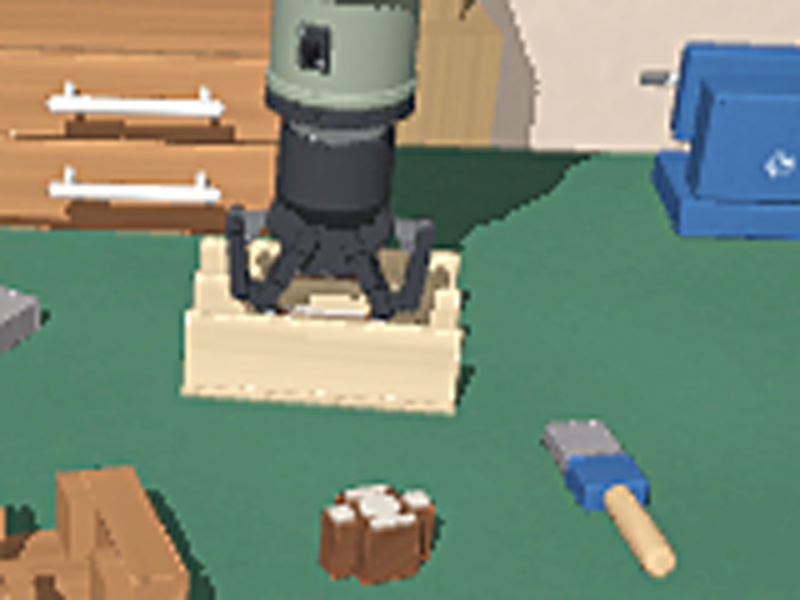

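The block is seated in the lane at (330,315), and its height fits. I'll release it and do the rosette.

```bash
python3 - <<'E'
from place import *
x,y=482.9,-293
open_gripper();movel([x,y,80],max_speed=60);movel([x,y,130],max_speed=120);st("released")
take(458.4,-65.2,23.5)
print(put(506.2,323.5,-6.1))
cv2.imwrite("pics/a5.png",cv2.resize(camera("side")["image"][200:360,260:460],(750,600),interpolation=cv2.INTER_CUBIC))
E
```

```text
released t24.5 [ 482.6 -293.1  129.7] gap 85.1 F [ 0.  -0.3  0. ] q7 -0.12
at block 23.5 t26.9 [458.6 -65.3   4.3] gap 85.3 F [0.3 0.3 0. ] q7 -0.43
clamped t27.3 [458.6 -65.3   4.5] gap 63.1 F [-3.1  0.  11.2] q7 -0.43
over lane -6.1 t30.3 [506.7 322.1 129.7] gap 63.5 F [ 0.2  0.4 -1.6] q7 -1.24
down True t32.8 [506.3 323.5  10.6] gap 63.2 F [-2.4 -2.  12.7] q7 -1.35
True
```

View pics/a5.png

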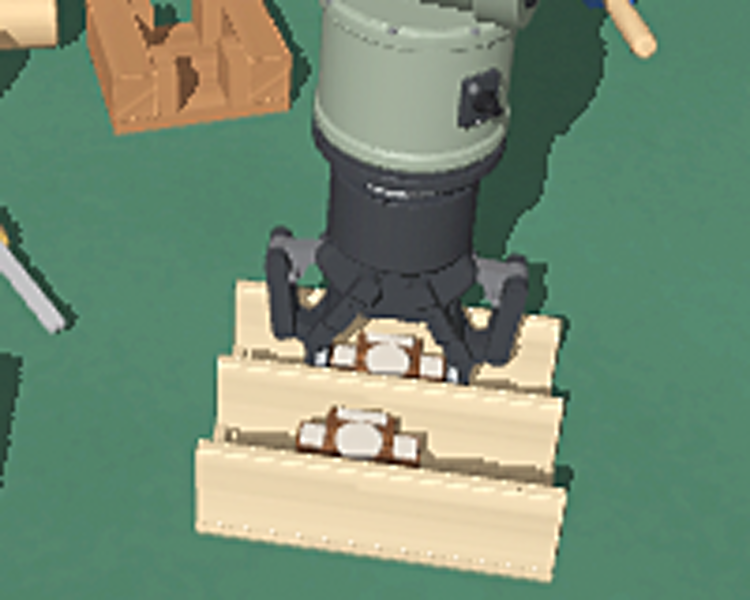

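The rosette sits flat in its lane at (390,358), beside the untouched stored one at (360,438). I'll release it, retreat and check from the top.

```bash
python3 - <<'E'
from place import *
x,y=506.2,323.5
open_gripper();movel([x,y,80],max_speed=60);movel([x,y,160],max_speed=120)
go(430,0,300,20);st("clear")
im=camera("top")["image"]
cv2.imwrite("pics/a6.png",cv2.resize(im[140:300,150:450],(800,427),interpolation=cv2.INTER_CUBIC))
E
```

```text
clear t36.7 [430.2   0.5 299.8] gap 85.0 F [0.2 1.  0.2] q7 -0.03
```

View pics/a6.png

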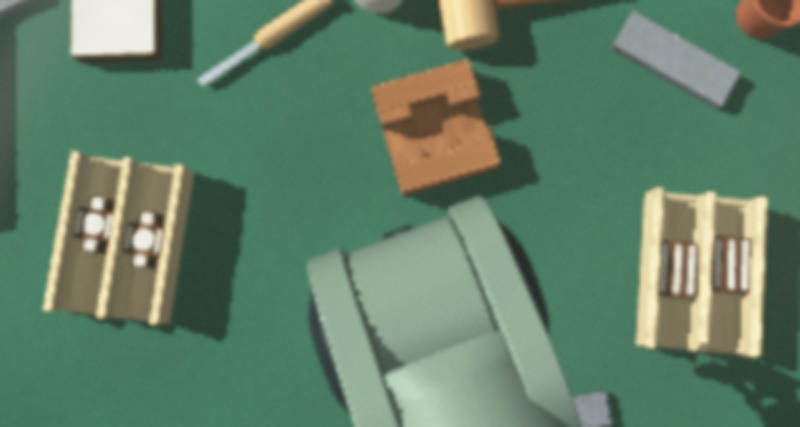

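Both blocks lie pattern up along their lanes, the rosette at (145,240) and the border at (679,268), and the stored blocks, chisel and whetstone have not moved.

```bash
python3 -c "
from workcell import *
print(finish_job())"
```

```text
the job is handed in; nothing more can be done
None
```

Both blocks are lying flat, pattern up, in the empty lanes of their own racks; the gripper has let go and is clear of everything, and the job was handed in at about 37 s with no verdict returned.

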